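# Gauge a collar on the stepped pin and sort it

## Task

Take the collar that stands on the square rubber mat and slide it down over the stepped gauge pin, without forcing it, until it stops. If it went all the way down to the gauge's base, stand it upright in the square tray; if it stopped at the step, stand it upright in the round dish, in either case near the middle and set down gently. Leave the spare collar on the round cork disc, and everything else, where it is.

Things in the scene. Friction and masses are not known exactly. Their poses are not given: they have to be found in the camera images.
- collar_a_center (a point): plain aluminium collar (tube open at both ends), 36 mm outside, 45 mm tall, about 0.2 kg, standing upright; one of two that look alike outside. One of the two has a 24 mm bore, the other 17.6 mm; it is not told which. One stands on the square mat and one on the cork disc, either way round. Site at its centre, half-way up (22.5 mm above its underside); its z axis runs along the bore
- collar_b_center (a point): plain aluminium collar (tube open at both ends), 36 mm outside, 45 mm tall, about 0.2 kg, standing upright; one of two that look alike outside. One of the two has a 24 mm bore, the other 17.6 mm; it is not told which. One stands on the square mat and one on the cork disc, either way round. Site at its centre, half-way up (22.5 mm above its underside); its z axis runs along the bore
- collar_a: the same collar as point collar_a_center, origin at the centre of its underside
- collar_b: the same collar as point collar_b_center, origin at the centre of its underside
- mat: square black rubber mat, 80 x 80 x 4 mm, fixed, lying on the table; the collar to be gauged stands within 10 mm of its middle. Origin: centre of its underside, at table height
- disc_center (a point): round cork disc, 70 mm across and 4 mm thick, fixed, lying on the table; the spare collar stands on it. This point is the disc's centre, 2 mm above the table
- gauge: stepped gauge, fixed: black base plate 70 x 70 x 15 mm with a steel pin standing in its middle. The pin's lower part is 21 mm across and 22 mm tall, from the base to the step; its upper part is 15 mm across and 25 mm tall, its last 6 mm tapering to 9 mm across at the tip. Origin: centre of the base's underside, at table height
- gauge_home (a point): point on the pin's axis at the top face of the gauge's base, 15 mm above the table; a wide collar's underside comes to rest at this height, a narrow one's at the step 22 mm higher
- gauge_tip (a point): top of the gauge pin, on its axis, 62 mm above the table, 47 mm above gauge_home
- tray_in (a point): square dark steel tray, for collars that go fully home: 110 x 110 mm outside, 14 mm tall, wall and floor 4 mm, fixed. This point is the centre of its inner floor, 4 mm above the table; x and y axes along its sides
- dish_in (a point): round steel dish, for collars that stop at the step: 120 mm across, 14 mm tall, wall 4 mm, fixed. This point is the centre of its inner floor, 4 mm above the table
- objective: microscope objective standing on its wide end, 30 mm across, 42 mm tall; origin at its foot (bystander, loose: not part of the job)
- weight: small steel cylinder, 28 mm across, 28 mm tall; origin at its foot (bystander, loose: not part of the job)
- bottle: amber glass bottle, 44 mm across, 110 mm tall; origin at its foot (bystander, loose: not part of the job)
- screwdriver: screwdriver, 160 mm long, lying (bystander, loose: not part of the job)
- jar: small closed jar, 48 mm across, 50 mm tall; origin at its foot (bystander, loose: not part of the job)
- wrench: small wrench, 130 mm long, lying (bystander, loose: not part of the job)
- case: grey plastic sample case, 90 x 60 x 22 mm (bystander, loose: not part of the job)
- tray: the same square tray, origin at the centre of its underside
- dish: the same round dish, origin at the centre of its underside
Things that resemble listed ones, but are neither listed nor needed, are in the scene too. Leave any yellow look-alike of the collar_a alone. What is shaped like the tray but blue is not meant.

How it is judged:
By the outcome, as a careful person would: the job done as asked, in the order asked, and still so for the second after the job is handed in, with the robot touching nothing.
It also fails if it takes over 43 s, if anything falls off the work surface, if the arm or the gripper's body presses on something with over 40 N, if the wrist force passes 120 N, or if a joint passes its speed limit or range.

## Robot

A 6-joint arm with a two-finger parallel gripper is mounted at the origin on the work surface. World frame = base frame: x ahead of the robot, y to its left, z up, the work surface at z = 0. Lengths are in m, angles in rad, forces in N, time in s.
With the tool pointing down it reaches from about 0.25 to 0.775 m from the base axis. Payload 4 kg.
Tool frame: the origin (TCP) lies midway between the tips of the shut fingers; the grasp point (between the pads) lies 19 mm behind it; z points along the fingers, y is the direction in which the jaws open and shut (so a half turn about z gives the same grasp; the last joint's range is limited). The gripper opens to 94 mm and grips with 3 to 60 N. Pads are 16 mm wide; open, the fingers measure 119 mm over their backs; the gripper's body (75 mm by 177 mm) begins 78 mm behind the grasp point.
Start: joints at [1.208, 0.087, 1.371, -0, 1.684, -0.103], TCP at [0.141, 0.532, 0.206] pointing down, gripper open.
Joint ranges: [-3.1, 3.1], [-0.76, 2.03], [0.27, 2.55], [-1.08, 4.22], [0.17, 2.65], [-2.57, 2.57]. Speed limits (rad/s): [2.79, 2.79, 3.14, 3.14, 3.14, 3.14].

## Interface

Orientations are given as [roll, pitch, yaw] about the fixed x, y, z axes, in that order (R = Rz(yaw) Ry(pitch) Rx(roll)).
In Python, from bench import robot gives the robot as it stands.
- The arm moves only by the tool drive_tool, never from a script. Its argument "series" is a list that holds one entry, the list of rows, each a list of 7 numbers: the turn, a rotation vector about the tool's x, y, z in rad, then the shift along the tool's x, y, z in cm, then the opening in per cent of the stroke, from 0 (shut) to 100 (fully open). In form: [[[rx, ry, rz, tx, ty, tz, fingers], ...]]. A call has 1 to 20 rows; each row is the pose to reach, as a shift and turn from the pose measured when the call began, along the tool's axes at that moment; what a row does not reach only later rows make up. A row lasts 1/10 s, in which the tool goes at most 50 mm and 8.59 degrees, less where a joint would pass 70% of its speed; a pose out of reach is approached as far as the arm can. A call with a gripper value outside its range is refused whole. The fingers move at their own pace and stop on an object; the grip force is fixed at half the most. Time passes only in rows, so rows that repeat a pose let the fingers close. It gives the time, the measured TCP pose, the force and the opening at its end, in the units of the state.
- robot.get_obs(): the state, without advancing time (a new reading comes with each control period).
- robot.snapshot(name): name is "scene" or "top" or "wrist"; returns a dict with "img" (384x512x3 uint8, blue, green, red), "depth" (384x512 float32, m along the optical axis (not along the pixel's ray), 0 where there is no reading), "vertical_fov" (degrees; the focal length in pixels is half the picture's height over the tangent of half this angle, whatever the lens; pixels are square), "cx", "cy" (the principal point, pixels), "rvec" (rotation vector, rad) and "tvec" (3), from world to camera coordinates, as OpenCV has them. Camera axes: x right, y down, z forward; pixel columns grow to the right and rows downward; lengths in m; the calibration is good to about 2 mm. A picture is of the moment at which its call begins.
- robot.close_job(): hands the job in, once; it reports no verdict.
The state is a dict: "time": time; "joint_positions": joint angles; "qvel": joint speeds; "joint_torque": joint torques, N m; "tool_pos": TCP position; "ee_rot": TCP orientation; "wrist_force": force on the tool from outside, world axes, zero at the start; "wrist_torque": the same for the moment, N m; "width": finger opening in m.
Only numpy, scipy, OpenCV 4.12 (cv2) and the standard library are available. Lean on these libraries where they do the work, as an engineer would, in place of code of your own. Each camera call takes 0.05 s, during which the arm holds its last target.

## Working session

There is one attempt and no reset: what is moved stays moved. The work goes in short steps, Python scripts to look and compute and a tool call to move; the robot and the scene stay as the last step left them, time stands still between calls to the robot, and variables do not carry over. Pictures are saved under pics/ and viewed, and the job is handed in when it is done.

Besides the shell and the picture viewer there is one more tool, called after "Emit:" as name(argument=value, ...), one argument or row to a line, values as JSON. drive_tool: Moves the arm, as the interface text tells. Its arguments: {"type":"object","properties":{"series":{"type":"array","items":{"type":"array","items":{"type":"array","items":{"type":"number"}}}}},"required":["series"]}

```bash
mkdir -p pics; ls; cat > h.py <<'E'
import numpy as np, cv2
from bench import robot
def snap(n,fn=None):
    s=robot.snapshot(n)
    if fn: cv2.imwrite('pics/'+fn,s['img'])
    return s
def cam(s):
    f=s['img'].shape[0]/2/np.tan(np.radians(s['vertical_fov'])/2)
    R=cv2.Rodrigues(np.array(s['rvec'],float))[0]; t=np.array(s['tvec'],float).ravel()
    return f,R,t
def ray(s,u,v):
    f,R,t=cam(s); d=np.array([(u-s['cx'])/f,(v-s['cy'])/f,1.]); return -R.T@t, R.T@d
def onplane(s,u,v,z):
    o,d=ray(s,u,v); return o+d*(z-o[2])/d[2]
def depthpt(s,u,v):
    o,d=ray(s,u,v); return o+d*s['depth'][int(round(v)),int(round(u))]
def proj(s,p):
    f,R,t=cam(s); c=R@np.array(p)+t; return np.array([c[0]/c[2]*f+s['cx'],c[1]/c[2]*f+s['cy']])
def world_cloud(s):
    f,R,t=cam(s); h,w=s['depth'].shape
    u,v=np.meshgrid(np.arange(w),np.arange(h)); D=s['depth']
    c=np.stack([(u-s['cx'])/f*D,(v-s['cy'])/f*D,D],-1)
    return (c-t)@R
E
python3 - <<'E'
from h import *
for n in ['scene','top','wrist']:
    s=snap(n,n+'0.png'); o,d=ray(s,s['cx'],s['cy']); print(n,s['vertical_fov'],s['cx'],s['cy'],o,d)
    np.savez('snap_'+n+'0.npz',**s)
print(robot.get_obs())
E
```

```text
pics
scene 43.462213821950925 260.04328313849646 189.13515525780235 [1.42336984 0.41339875 0.83747001] [-0.74200595 -0.31698525 -0.5907178 ]
top 49.80835946703907 244.7430710966637 198.0765579412445 [0.25479782 0.00442418 1.4272092 ] [ 0.18326783  0.00861299 -0.98302529]
wrist 62.16698263289397 254.02592907438918 188.94540558304635 [0.06255107 0.55177167 0.38364606] [ 0.26681832 -0.07289472 -0.96098613]
{'time': 0.15, 'joint_positions': array([ 1.20790212e+00,  8.78039546e-02,  1.37190694e+00, -6.45277375e-06,
        1.68361957e+00, -1.03108330e-01]), 'qvel': array([ 1.05840739e-03, -7.75658827e-04, -3.52612455e-03, -2.22946597e-03,
       -1.46194047e-03, -9.47099993e-05]), 'joint_torque': array([ 2.11630373e-03, -3.40644801e+01, -3.02792573e+01,  7.18612131e-02,
        3.05248692e-02, -1.26521609e-04]), 'tool_pos': array([0.14113771, 0.53113661, 0.20456291]), 'ee_rot': array([-3.13986341e+00, -1.72486163e-04,  2.88180591e+00]), 'wrist_force': array([ 0.14288376, -0.56934536,  0.05963342]), 'wrist_torque': array([-0.03001301,  0.02112528,  0.04769553]), 'width': 0.09383833816408814}
```

View pics/scene0.png

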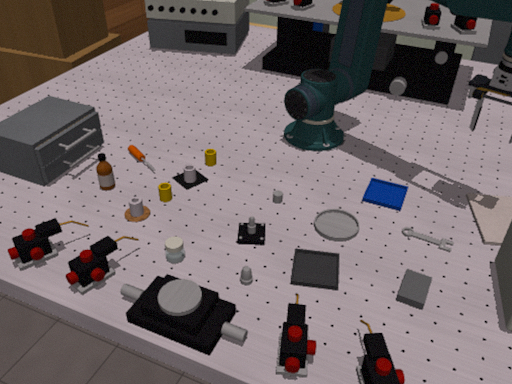

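View pics/top0.png

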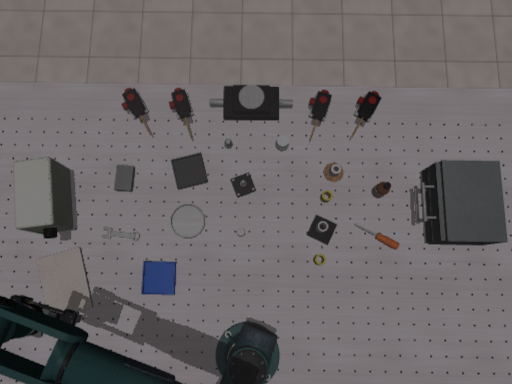

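View pics/wrist0.png

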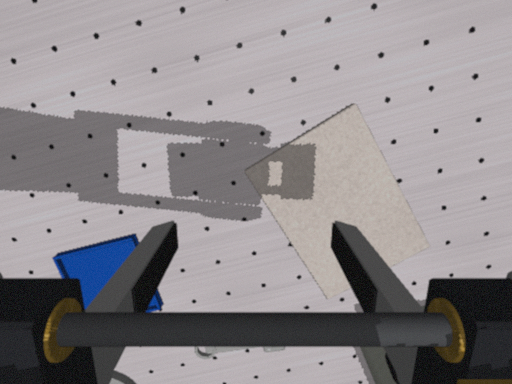

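The top view has a collar on the black square mat at (322,229) and the spare on the cork disc at (333,171). There are yellow look-alikes at (326,197) and (319,259). The gauge is at (243,184), the dark tray at (190,170), the blue tray look-alike at (160,278) and the dish at (188,221). In the scene view, the mat is at (190,178), the cork disc at (137,210) and the gauge at (252,232).

What could be taken for the collar (top view): mat (322,229), cork (333,171), yellow (326,197), yellow (319,259) and the weight (240,232). By the description I choose the mat one, and I'll check it in a close crop.

```bash
python3 - <<'E'
from h import *
t=dict(np.load('snap_top0.npz')); s=dict(np.load('snap_scene0.npz'))
def crop(im,u,v,r,k): return cv2.resize(im[v-r:v+r,u-r:u+r],None,fx=k,fy=k,interpolation=cv2.INTER_CUBIC)
a=crop(t['img'],322,230,24,8); b=crop(t['img'],243,184,24,8); c=crop(s['img'],190,175,24,8); d=crop(s['img'],252,230,24,8)
a,b,c,d=[cv2.resize(x,(290,290)) for x in (a,b,c,d)]
cv2.imwrite('pics/crop1.png',np.vstack([np.hstack([a,b]),np.hstack([c,d])]))
for n,u,v,z in [('mat',322,230,.049),('gauge',243,184,.015),('tray',190,170,.014),('dish',188,221,.014),('disc',333,171,.05),('weight',240,232,.028),('y1',326,197,.05),('y2',319,259,.05),('bottle',382,188,.11)]:
    print(n,onplane(t,u,v,z).round(3), 'depth',depthpt(t,u,v).round(3))
# black blobs: rectangle fits
g=t['img'].max(2)
m=(g<70).astype(np.uint8)
cs,_=cv2.findContours(m,cv2.RETR_EXTERNAL,cv2.CHAIN_APPROX_NONE)
for c in cs:
    if cv2.contourArea(c)>250:
        r=cv2.minAreaRect(c); print(r)
E
```

```text
mat [ 0.407 -0.243  0.049] depth [ 0.407 -0.243  0.048]
gauge [0.568 0.024 0.015] depth [0.56  0.023 0.053]
tray [0.616 0.211 0.014] depth [0.619 0.213 0.   ]
dish [0.435 0.211 0.014] depth [0.436 0.213 0.002]
disc [ 0.611 -0.284  0.05 ] depth [ 0.61  -0.284  0.052]
weight [0.398 0.031 0.028] depth [0.399 0.031 0.027]
y1 [ 0.52  -0.259  0.05 ] depth [ 0.53  -0.269 -0.007]
y2 [ 0.311 -0.231  0.05 ] depth [ 0.313 -0.24   0.001]
bottle [ 0.541 -0.429  0.11 ] depth [ 0.546 -0.437  0.087]
((246.5, 351.5), (63.0, 63.0), 90.0)
((90.5, 339.0), (88.0, 181.0), 90.0)
((321.4000244140625, 229.2000274658203), (23.25510597229004, 22.360679626464844), 26.56505012512207)
((242.7850799560547, 184.39817810058594), (19.709308624267578, 19.91111183166504), 70.34617614746094)
((460.2376708984375, 202.58123779296875), (84.31648254394531, 89.52011108398438), 88.31531524658203)
((57.71846389770508, 202.25823974609375), (47.761112213134766, 77.28094482421875), 22.217594146728516)
((189.02944946289062, 170.61766052246094), (30.31694984436035, 31.28709602355957), 75.96376037597656)
((366.0377502441406, 105.132080078125), (18.842945098876953, 30.109859466552734), 29.05460548400879)
((318.5000305175781, 105.50001525878906), (19.230188369750977, 30.85774040222168), 26.56505012512207)
((180.31036376953125, 104.72415161132812), (29.41264533996582, 19.695966720581055), 66.80140686035156)
((134.66000366210938, 105.88001251220703), (34.60000228881836, 19.600000381469727), 53.13010025024414)
((251.0, 103.0), (36.0, 80.0), 90.0)
```

View pics/crop1.png

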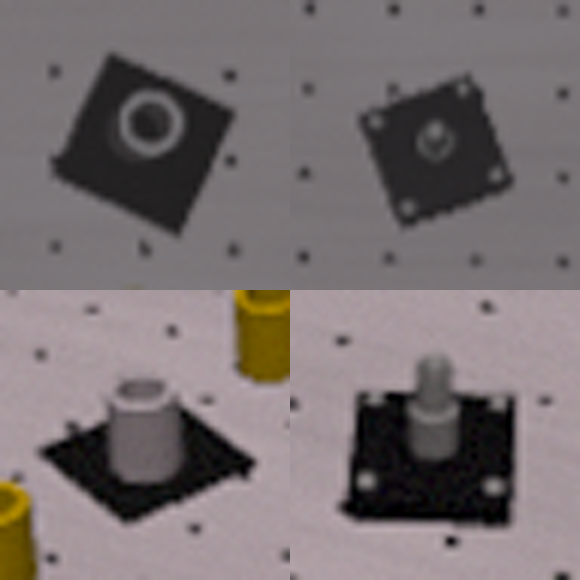

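The crop confirms it: the piece on the black mat is plain grey, upright and open, and the yellow ones are separate. The bore looks wide, but the pin will decide that. Next I move the wrist camera over it.

```bash
cat >> h.py <<'E'
from scipy.spatial.transform import Rotation as Ro
def delta(p,yaw=2.36):
    o=robot.get_obs(); R=Ro.from_euler('xyz',o['ee_rot']); T=Ro.from_euler('xyz',[np.pi,0,yaw])
    rv=(R.inv()*T).as_rotvec(); sh=R.inv().apply(np.array(p)-o['tool_pos'])*100
    print('t',round(o['time'],2),'pos',o['tool_pos'].round(4),'rot',o['ee_rot'].round(4),'F',o['wrist_force'].round(1),'w',round(o['width'],4))
    print('rv',rv.round(4),'cm',sh.round(2)); return rv,sh
E
python3 - <<'E'
from h import *
delta([.408,-.243,.17])
s=dict(np.load('snap_wrist0.npz')); print(proj(s,robot.get_obs()['tool_pos']))
E
```

```text
t 0.15 pos [0.1411 0.5311 0.2046] rot [-3.1399e+00 -2.0000e-04  2.8818e+00] F [ 0.1 -0.6  0.1] w 0.0938
rv [-1.700e-03  3.000e-04  5.218e-01] cm [-45.68 -67.95   3.57]
[255.0215032  235.67554931]
```

Emit:
drive_tool(
  series=[
    [[-0.0017, 0, 0.52, -45.7, -68, 3.5, 100], [-0.0017, 0, 0.52, -45.7, -68, 3.5, 100], [-0.0017, 0, 0.52, -45.7, -68, 3.5, 100], [-0.0017, 0, 0.52, -45.7, -68, 3.5, 100], [-0.0017, 0, 0.52, -45.7, -68, 3.5, 100], [-0.0017, 0, 0.52, -45.7, -68, 3.5, 100], [-0.0017, 0, 0.52, -45.7, -68, 3.5, 100], [-0.0017, 0, 0.52, -45.7, -68, 3.5, 100], [-0.0017, 0, 0.52, -45.7, -68, 3.5, 100], [-0.0017, 0, 0.52, -45.7, -68, 3.5, 100], [-0.0017, 0, 0.52, -45.7, -68, 3.5, 100], [-0.0017, 0, 0.52, -45.7, -68, 3.5, 100], [-0.0017, 0, 0.52, -45.7, -68, 3.5, 100], [-0.0017, 0, 0.52, -45.7, -68, 3.5, 100], [-0.0017, 0, 0.52, -45.7, -68, 3.5, 100], [-0.0017, 0, 0.52, -45.7, -68, 3.5, 100], [-0.0017, 0, 0.52, -45.7, -68, 3.5, 100], [-0.0017, 0, 0.52, -45.7, -68, 3.5, 100], [-0.0017, 0, 0.52, -45.7, -68, 3.5, 100], [-0.0017, 0, 0.52, -45.7, -68, 3.5, 100]],
  ],
)

```text
time: 2.15
tool_pos: [0.4079, -0.2423, 0.1707]
ee_rot: [3.141, -0.0, 2.363]
wrist_force: [-0.2, 0.1, 0.3]
width: 0.0942
```

```bash
python3 - <<'E'
from h import *
delta([.408,-.243,.17])
s=snap('wrist','wrist1.png'); np.savez('snap_wrist1.npz',**s); print(proj(s,robot.get_obs()['tool_pos']))
E
```

```text
t 2.15 pos [ 0.4079 -0.2423  0.1707] rot [ 3.1412e+00 -1.0000e-04  2.3629e+00] F [-0.2  0.1  0.3] w 0.0942
rv [ 0.0004 -0.0001  0.0029] cm [-0.06 -0.04  0.07]
[255.38957557 235.28013439]
```

View pics/wrist1.png

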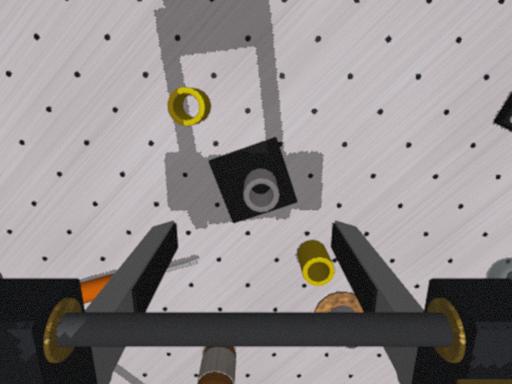

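```bash
python3 - <<'E'
from h import *
s=dict(np.load('snap_wrist1.npz'))
im=s['img'][130:230,200:310]; cv2.imwrite('pics/crop2.png',cv2.resize(im,None,fx=5,fy=5,interpolation=cv2.INTER_CUBIC))
P=world_cloud(s)
for v in range(166,214,3): print(v,P[v,261].round(4),s['img'][v,261])
E
```

```text
166 [ 0.4076 -0.2321  0.0021] [15 20 22]
169 [ 0.4083 -0.2331  0.012 ] [78 78 79]
172 [ 0.4084 -0.2336  0.0246] [86 84 87]
175 [ 0.408  -0.2336  0.039 ] [84 82 87]
178 [ 0.4085 -0.2343  0.0482] [112 109 113]
181 [ 0.4104 -0.2363  0.0492] [123 120 125]
184 [ 0.4221 -0.2463  0.0038] [41 43 43]
187 [ 0.4246 -0.2488  0.0037] [33 30 31]
190 [ 0.4272 -0.2512  0.0036] [26 26 25]
193 [ 0.4295 -0.2535  0.0048] [39 39 41]
196 [ 0.4293 -0.2536  0.0162] [87 84 87]
199 [ 0.4295 -0.2541  0.0254] [89 85 86]
202 [ 0.4295 -0.2544  0.035 ] [85 85 89]
205 [ 0.4293 -0.2545  0.0447] [87 87 88]
208 [ 0.4304 -0.2557  0.0493] [128 126 131]
211 [ 0.4331 -0.2583  0.0476] [96 93 98]
```

View pics/crop2.png

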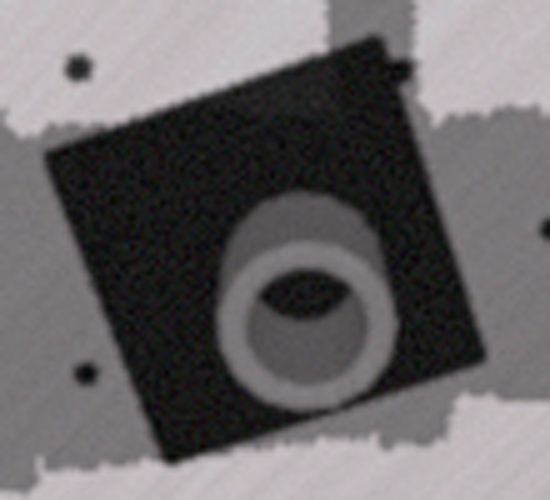

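```bash
cat >> h.py <<'E'
def rim(s,u,v,r=25,lo=100,k=4):
    """ellipse of bright rim near u,v (subpixel by upsampling)"""
    u0,v0=int(u-r),int(v-r)
    g=cv2.cvtColor(s['img'],cv2.COLOR_BGR2GRAY)[v0:v0+2*r,u0:u0+2*r]
    g=cv2.resize(g,None,fx=k,fy=k,interpolation=cv2.INTER_CUBIC)
    m=(g>lo).astype(np.uint8)
    cs,h=cv2.findContours(m,cv2.RETR_CCOMP,cv2.CHAIN_APPROX_NONE); out=[]
    for c,hh in zip(cs,h[0]):
        if len(c)>40:
            (x,y),ax,a=cv2.fitEllipse(c); out.append(((x+.5)/k-.5+u0,(y+.5)/k-.5+v0,ax[0]/k,ax[1]/k,hh[3]>=0))
    return out
E
python3 - <<'E'
from h import *
s=dict(np.load('snap_wrist1.npz')); t=dict(np.load('snap_top0.npz')); sc=dict(np.load('snap_scene0.npz'))
for e in rim(s,261,195,21,104): print(np.round(e,2), onplane(s,e[0],e[1],.049).round(4))
for e in rim(t,323,227,9,95,8): print('top',np.round(e,2), onplane(t,e[0],e[1],.049).round(4))
# two-view height: intersect ray wrist/top
def tri(a,pa,b,pb):
    o1,d1=ray(a,*pa);o2,d2=ray(b,*pb)
    A=np.stack([d1,-d2],1); k=np.linalg.lstsq(A,o2-o1,rcond=None)[0]; x1=o1+k[0]*d1;x2=o2+k[1]*d2
    return ((x1+x2)/2).round(4),np.linalg.norm(x1-x2).round(4)
e=rim(s,261,195,21,104)[0];
for c in rim(t,323,227,9,95,8)[:1]: print(tri(s,e[:2],t,c[:2]))
P=world_cloud(s); print('rim z',np.median(P[P[...,2]>.044][np.linalg.norm(P[P[...,2]>.044][:,:2]-[.42,-.246],axis=1)<.02][:,2]))
E
```

```text
[275.47 212.65   6.04  27.04   0.  ] [ 0.4442 -0.2489  0.049 ]
[260.91 194.38  32.79  33.97   0.  ] [ 0.4202 -0.2459  0.049 ]
[260.96 194.56  24.14  25.3    1.  ] [ 0.4204 -0.246   0.049 ]
top [322.47 225.88   9.79   9.97   0.  ] [ 0.4212 -0.245   0.049 ]
top [322.4  225.85   7.52   7.73   1.  ] [ 0.4213 -0.2448  0.049 ]
top [329.23 218.77   2.85   8.38   0.  ] [ 0.4455 -0.2681  0.049 ]
(array([ 0.4068, -0.2237,  0.1683]), np.float64(0.0005))
rim z 0.04847222065379263
```

```bash
python3 - <<'E'
from h import *
s=dict(np.load('snap_wrist1.npz')); t=dict(np.load('snap_top0.npz'))
def tri(a,pa,b,pb):
    o1,d1=ray(a,*pa);o2,d2=ray(b,*pb)
    A=np.stack([d1,-d2],1); k=np.linalg.lstsq(A,o2-o1,rcond=None)[0]; x1=o1+k[0]*d1;x2=o2+k[1]*d2
    return ((x1+x2)/2).round(4),np.linalg.norm(x1-x2).round(4)
print(tri(s,(260.93,194.47),t,(322.44,225.87)))
delta([.4205,-.2457,.014])
E
```

```text
(array([ 0.4221, -0.2468,  0.0417]), np.float64(0.0012))
t 2.2 pos [ 0.408  -0.2423  0.1709] rot [3.1412e+00 5.0000e-04 2.3632e+00] F [-1.6  0.7  0.1] w 0.0936
rv [0.0004 0.0005 0.0032] cm [-1.13  0.63 15.69]
```

The two views put the rim at about 42 mm (short baseline). Depth gives 48.5 mm, which agrees with the 49 mm in the text. The ring's inner-to-outer ratio is 0.67, which suggests the wide bore. Descending to grasp.

Emit:
drive_tool(
  series=[
    [[0.0004, 0, 0, -1.1, 0.6, 5, 100], [0.0004, 0, 0, -1.1, 0.6, 10, 100], [0.0004, 0, 0, -1.1, 0.6, 14, 100], [0.0004, 0, 0, -1.1, 0.6, 15.6, 100], [0.0004, 0, 0, -1.1, 0.6, 15.6, 100], [0.0004, 0, 0, -1.1, 0.6, 15.6, 60], [0.0004, 0, 0, -1.1, 0.6, 15.6, 50]],
  ],
)

```text
time: 2.9
tool_pos: [0.4216, -0.2463, 0.0172]
ee_rot: [3.141, 0.005, 2.364]
wrist_force: [0.2, 0.2, -0.1]
width: 0.0813
```

```bash
python3 - <<'E'
from h import *
delta([.4205,-.2457,.014])
s=snap('wrist','wrist2.png'); np.savez('snap_wrist2.npz',**s)
E
```

```text
t 2.9 pos [ 0.4216 -0.2463  0.0172] rot [3.141  0.0048 2.364 ] F [ 0.2  0.2 -0.1] w 0.0813
rv [0.0006 0.0048 0.004 ] cm [ 0.12 -0.03  0.32]
```

View pics/wrist2.png

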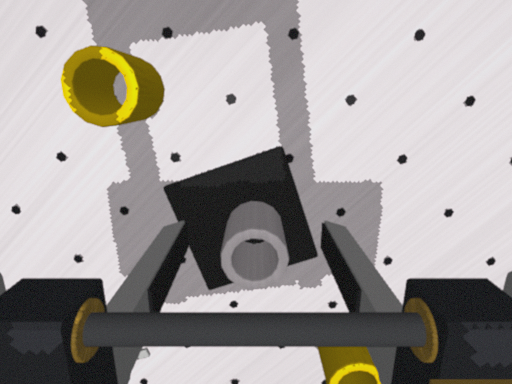

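The collar is centred between the open jaws (ring at (254,256)). Closing now.

Emit:
drive_tool(
  series=[
    [[0.0006, 0.0048, 0.004, 0.1, 0, 0.3, 20], [0.0006, 0.0048, 0.004, 0.1, 0, 0.3, 20], [0.0006, 0.0048, 0.004, 0.1, 0, 0.3, 20], [0.0006, 0.0048, 0.004, 0.1, 0, 0.3, 20], [0.0006, 0.0048, 0.004, 0.1, 0, 0.3, 20], [0.0006, 0.0048, 0.004, 0.1, 0, 0.3, 20], [0.0006, 0.0048, 0.004, 0.1, 0, 0.3, 20], [0.0006, 0.0048, 0.004, 0.1, 0, 0.3, 20], [0.0006, 0.0048, 0.004, 0.1, 0, 0.3, 20], [0.0006, 0.0048, 0.004, 0.1, 0, 0.3, 20]],
  ],
)

```text
time: 3.95
tool_pos: [0.4209, -0.2457, 0.0142]
ee_rot: [3.142, 0.0, 2.36]
wrist_force: [0.4, 0.9, -0.2]
width: 0.0345
```

```bash
python3 - <<'E'
from h import *
s=snap('wrist','wrist3.png'); np.savez('snap_wrist3.npz',**s)
delta([.4205,-.2457,.014]); print(robot.get_obs()['width'])
E
```

```text
t 4.0 pos [ 0.4208 -0.2457  0.0142] rot [ 3.1415 -0.      2.3598] F [-0.1  1.2 -0.6] w 0.0348
rv [ 0.0001 -0.     -0.0002] cm [ 0.02 -0.02  0.02]
0.034759344097322724
```

View pics/wrist3.png

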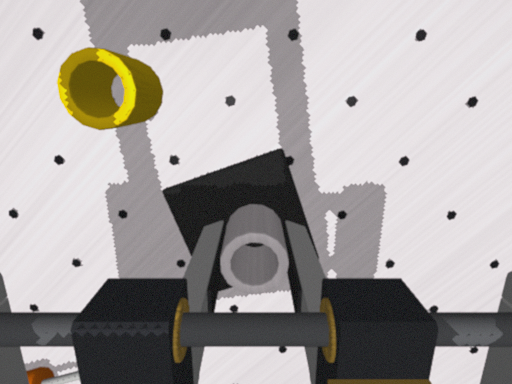

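Gripped (width 34.8 mm, rim at (254,258)). Lifting, then going to a stand-off beside the gauge.

```bash
python3 - <<'E'
from h import *
delta([.615,-.026,.14])
E
```

```text
t 4.0 pos [ 0.4208 -0.2457  0.0142] rot [ 3.1415 -0.      2.3598] F [-0.1  1.2 -0.6] w 0.0348
rv [ 0.0001 -0.     -0.0002] cm [  1.7   29.27 -12.58]
```

Emit:
drive_tool(
  series=[
    [[0, 0, 0, 0, 0, -2, 20], [0, 0, 0, 0, 0, -5, 20], [0, 0, 0, 0, 0, -9, 20], [0, 0, 0, 0, 2, -12.6, 20], [0, 0, 0, 0, 6, -12.6, 20], [0, 0, 0, 1, 10, -12.6, 20], [0, 0, 0, 1, 14, -12.6, 20], [0, 0, 0, 1.7, 18, -12.6, 20], [0, 0, 0, 1.7, 22, -12.6, 20], [0, 0, 0, 1.7, 26, -12.6, 20], [0, 0, 0, 1.7, 29.3, -12.6, 20], [0, 0, 0, 1.7, 29.3, -12.6, 20], [0, 0, 0, 1.7, 29.3, -12.6, 20], [0, 0, 0, 1.7, 29.3, -12.6, 20]],
  ],
)

```text
time: 5.4
tool_pos: [0.6144, -0.0265, 0.1395]
ee_rot: [-3.14, -0.001, 2.359]
wrist_force: [0.1, -0.2, -2.1]
width: 0.0347
```

```bash
python3 - <<'E'
from h import *
s=snap('wrist','wrist4.png'); np.savez('snap_wrist4.npz',**s)
delta([.615,-.026,.14])
E
```

```text
t 5.45 pos [ 0.6144 -0.0268  0.1399] rot [-3.1406e+00 -5.0000e-04  2.3586e+00] F [-0.5 -0.5 -2.3] w 0.0343
rv [-0.0009 -0.0005 -0.0014] cm [ 0.01  0.1  -0.01]
```

View pics/wrist4.png

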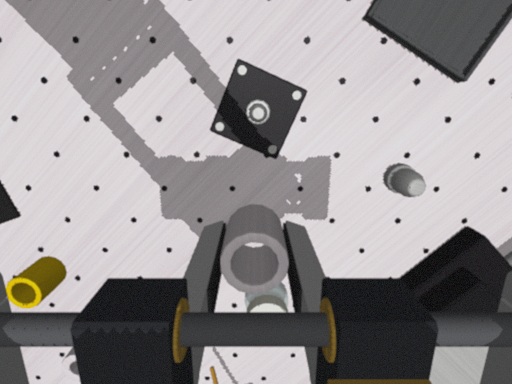

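The wrist view shows the collar held (rim at (255,263)) and the gauge beyond it, with the pin at (258,112) and screws near (242,70), (297,96), (272,150) and (220,127).

```bash
python3 - <<'E'
from h import *
s=dict(np.load('snap_wrist4.npz'))
a=cv2.resize(s['img'][55:165,205:310],None,fx=5,fy=5,interpolation=cv2.INTER_CUBIC)
cv2.imwrite('pics/crop4.png',a)
g=cv2.cvtColor(s['img'],cv2.COLOR_BGR2GRAY)
for e in rim(s,255,258,42,104): print('collar?',np.round(e,2))
# base quad
m=(g[50:170,200:320]<60).astype(np.uint8)
m=cv2.morphologyEx(m,cv2.MORPH_CLOSE,np.ones((13,13)))
cs,_=cv2.findContours(m,cv2.RETR_EXTERNAL,cv2.CHAIN_APPROX_NONE); c=max(cs,key=cv2.contourArea)
r=cv2.minAreaRect(c);print('base',r[0][0]+200,r[0][1]+50,r[1])
for e in rim(s,258,112,12,90,6): print('pin',np.round(e,2), onplane(s,e[0],e[1],.062).round(4), onplane(s,e[0],e[1],.037).round(4))
sc=[]
for (u,v) in [(242,70),(297,96),(272,150),(220,127)]:
    p=g[v-6:v+7,u-6:u+7].astype(float); p=np.clip(p-60,0,None); yy,xx=np.mgrid[-6:7,-6:7]; q=(u+(p*xx).sum()/p.sum(),v+(p*yy).sum()/p.sum()); sc.append(onplane(s,*q,.0155)); print(np.round(q,2))
sc=np.array(sc); print(sc.round(4), sc.mean(0), np.linalg.norm(sc-np.roll(sc,1,0),axis=1))
P=world_cloud(s)
print('tip depth z',P[108:117,254:263,2].max(), 'base z',np.median(P[85:100,240:270,2]))
o,d=ray(s,258,112);print('cam',o)
E
```

```text
collar? [253.81 269.11  72.51  80.24   0.  ]
collar? [254.04 264.14  38.86  48.64   1.  ]
collar? [286.71 220.31  12.72  20.09   0.  ]
collar? [221.   218.98   8.11  21.01   0.  ]
base 260.6195068359375 111.82439422607422 (84.78943634033203, 76.5479736328125)
pin [257.67 111.39  24.36  24.78   0.  ] [0.5659 0.0245 0.062 ] [0.5668 0.024  0.037 ]
pin [256.34 115.73   9.46  12.7    1.  ] [0.5675 0.0214 0.062 ] [0.5686 0.0206 0.037 ]
[241.7   69.68]
[296.71  95.15]
[272.44 149.2 ]
[219.08 126.39]
[[ 0.5317  0.0389  0.0155]
 [ 0.5825  0.0589  0.0155]
 [ 0.6025  0.0088  0.0155]
 [ 0.5518 -0.0118  0.0155]] [0.56712279 0.02370649 0.0155    ] [0.05450357 0.05457743 0.05399928 0.05477788]
tip depth z 0.06298930346756636 base z 0.014844561233037179
cam [0.55675763 0.03012172 0.31880253]
```

View pics/crop4.png

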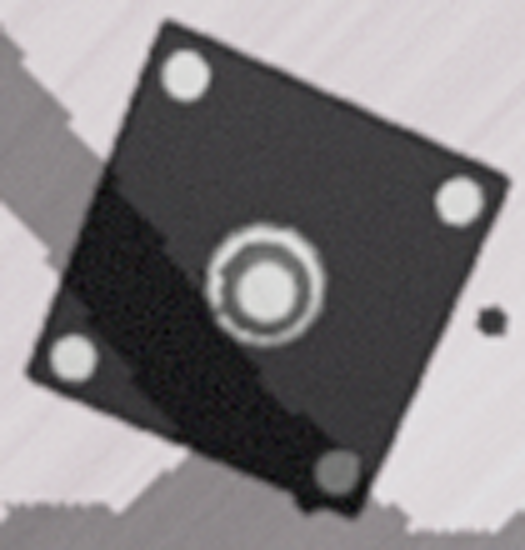

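```bash
python3 - <<'E'
from h import *
s=dict(np.load('snap_wrist4.npz'))
a=cv2.resize(s['img'][195:300,205:310],None,fx=5,fy=5,interpolation=cv2.INTER_CUBIC)
cv2.imwrite('pics/crop5.png',a)
g=cv2.cvtColor(s['img'],cv2.COLOR_BGR2GRAY)
print(g[263,210:300]); print(g[205:312,254])
for p in [(257.6,111.7,.037),(257.8,113.1,.062)]: print(onplane(s,*p).round(4))
E
```

```text
[ 90  88  80  59  32  30  29  18  17  35 102 137 136 138 140 141 138 139
 138 137 119  90  88  89  94  95  97  94  94  97  96  97 100  95  98  95
 101  99 100 100  97  98 100 100  99 101 103 101  96  99 101 102  99 100
 100  97  97  95  95  94  92  92  95  90  94  92  87  88 106 129 136 134
 136 134 137 136 136 135 105  42  28  19  19  20  28  55  83  93  89  88]
[102 100 101 101 102 102 100 100  98 100  99 102 102 102 100 101 102 104
 102 105  96 102 104 103 103 101 108 112 139 152 146 145 144 143 140 134
 138 175 209 213 212 205 154 101  97  96 100 102 101  99 100 100 102  99
 103 102 101 102  99  99 104 101 102 102 102 101 104 102  99 106 103 102
 103 103 101 101 102 102 105 109 125 139 144 142 141 141 139 138 136 136
 136 131 123 111 104 100 101  99 101 102 101 116 173 217 223 224 204]
[0.567  0.0237 0.037 ]
[0.5669 0.0237 0.062 ]
```

View pics/crop5.png

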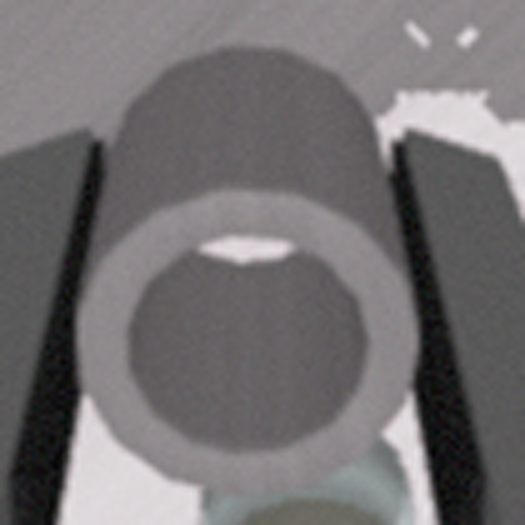

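```bash
python3 - <<'E'
from h import *
s=dict(np.load('snap_wrist4.npz'))
for z in (.170,.1747,.178):
    t,b=onplane(s,254,232.3,z),onplane(s,254,297.5,z); ti,bi=onplane(s,254,241.5,z),onplane(s,254,284.5,z)
    l,r=onplane(s,219.7,265,z),onplane(s,288.1,265,z)
    print(z,'out',((t+b)/2).round(4),np.linalg.norm(t-b).round(4),'in',((ti+bi)/2).round(4),np.linalg.norm(ti-bi).round(4),'lr',((l+r)/2).round(4),np.linalg.norm(l-r).round(4))
P=world_cloud(s); print([P[v,254].round(4) for v in (236,238,289,292)], [P[265,u].round(4) for u in (223,226,282,285)])
print(robot.get_obs()['tool_pos'])
E
```

```text
0.17 out [ 0.6165 -0.0297  0.17  ] 0.038 in [ 0.6155 -0.0286  0.17  ] 0.025 lr [ 0.6161 -0.0293  0.17  ] 0.0357
0.1747 out [ 0.6146 -0.0278  0.1747] 0.0368 in [ 0.6137 -0.0268  0.1747] 0.0242 lr [ 0.6142 -0.0274  0.1747] 0.0346
0.178 out [ 0.6133 -0.0265  0.178 ] 0.036 in [ 0.6124 -0.0255  0.178 ] 0.0236 lr [ 0.6129 -0.0261  0.178 ] 0.0338
[array([ 0.6028, -0.016 ,  0.1752]), array([ 0.6039, -0.0171,  0.1743]), array([ 0.624 , -0.0371,  0.175 ]), array([0.5568, 0.0301, 0.3188])] [array([ 0.6032, -0.0384,  0.1749]), array([ 0.6049, -0.0383,  0.1729]), array([ 0.6246, -0.0176,  0.1738]), array([ 0.6256, -0.0165,  0.1741])]
[ 0.61439927 -0.02675514  0.13986104]
```

```bash
python3 - <<'E'
from h import *
delta([.567,.024,.085])
E
```

```text
t 5.45 pos [ 0.6144 -0.0268  0.1399] rot [-3.1406e+00 -5.0000e-04  2.3586e+00] F [-0.5 -0.5 -2.3] w 0.0343
rv [-0.0009 -0.0005 -0.0014] cm [6.94 0.26 5.49]
```

Emit:
drive_tool(
  series=[
    [[-0.0009, -0.0005, -0.0014, 2, 0.1, 0, 20], [-0.0009, -0.0005, -0.0014, 4.5, 0.2, 0, 20], [-0.0009, -0.0005, -0.0014, 6.5, 0.26, 0, 20], [-0.0009, -0.0005, -0.0014, 6.94, 0.26, 1, 20], [-0.0009, -0.0005, -0.0014, 6.94, 0.26, 3, 20], [-0.0009, -0.0005, -0.0014, 6.94, 0.26, 5, 20], [-0.0009, -0.0005, -0.0014, 6.94, 0.26, 5.5, 20], [-0.0009, -0.0005, -0.0014, 6.94, 0.26, 5.5, 20], [-0.0009, -0.0005, -0.0014, 6.94, 0.26, 5.5, 20], [-0.0009, -0.0005, -0.0014, 6.94, 0.26, 5.5, 20]],
  ],
)

```text
time: 6.45
tool_pos: [0.568, 0.0236, 0.0863]
ee_rot: [3.14, 0.002, 2.36]
wrist_force: [0.0, -0.1, -2.2]
width: 0.0345
```

```bash
python3 - <<'E'
from h import *
delta([.567,.024,.06])
s=snap('wrist','wrist5.png'); t=snap('top'); sc=snap('scene')
np.savez('snap_wrist5.npz',**s);np.savez('snap_top5.npz',**t);np.savez('snap_scene5.npz',**sc)
c=lambda im,u,v,r,k:cv2.resize(im[v-r:v+r,u-r:u+r],None,fx=k,fy=k,interpolation=cv2.INTER_CUBIC)
cv2.imwrite('pics/crop6.png',np.hstack([c(s['img'],255,250,60,5)[:400,100:500],c(sc['img'],252,225,40,5)]))
E
```

```text
t 6.45 pos [0.568  0.0236 0.0863] rot [3.1400e+00 2.0000e-03 2.3595e+00] F [ 0.  -0.1 -2.2] w 0.0345
rv [ 0.0015  0.002  -0.0005] cm [ 0.1  -0.05  2.63]
```

View pics/crop6.png

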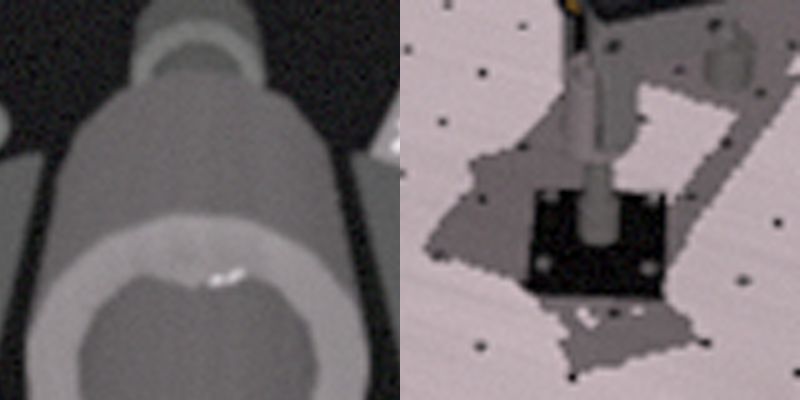

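The scene view shows the collar directly above the pin, with collar and pin columns both near x≈599 in the crop. In the wrist view both are centred at crop x≈198. I start down gently with a small lateral correction.

Emit:
drive_tool(
  series=[
    [[0.0015, 0.002, 0, 0.09, -0.05, 0.2, 20], [0.0015, 0.002, 0, 0.09, -0.05, 0.6, 20], [0.0015, 0.002, 0, 0.09, -0.05, 1.0, 20], [0.0015, 0.002, 0, 0.09, -0.05, 1.4, 20], [0.0015, 0.002, 0, 0.09, -0.05, 1.8, 20], [0.0015, 0.002, 0, 0.09, -0.05, 2.2, 20], [0.0015, 0.002, 0, 0.09, -0.05, 2.6, 20], [0.0015, 0.002, 0, 0.09, -0.05, 2.6, 20], [0.0015, 0.002, 0, 0.09, -0.05, 2.6, 20]],
  ],
)

```text
time: 7.5
tool_pos: [0.5667, 0.0242, 0.0598]
ee_rot: [-3.141, -0.001, 2.36]
wrist_force: [-0.0, 0.1, -2.1]
width: 0.0347
```

```bash
python3 - <<'E'
from h import *
delta([.567,.024,.05])
s=snap('wrist'); np.savez('snap_wrist6.npz',**s)
c=lambda im,u,v,r,k:cv2.resize(im[v-r:v+r,u-r:u+r],None,fx=k,fy=k,interpolation=cv2.INTER_CUBIC)
cv2.imwrite('pics/crop7.png',c(s['img'],255,255,55,5))
E
```

```text
t 7.5 pos [0.5667 0.0242 0.0598] rot [-3.1411e+00 -8.0000e-04  2.3599e+00] F [-0.   0.1 -2.1] w 0.0347
rv [-0.0005 -0.0008 -0.0001] cm [-0.04  0.01  0.98]
```

View pics/crop7.png

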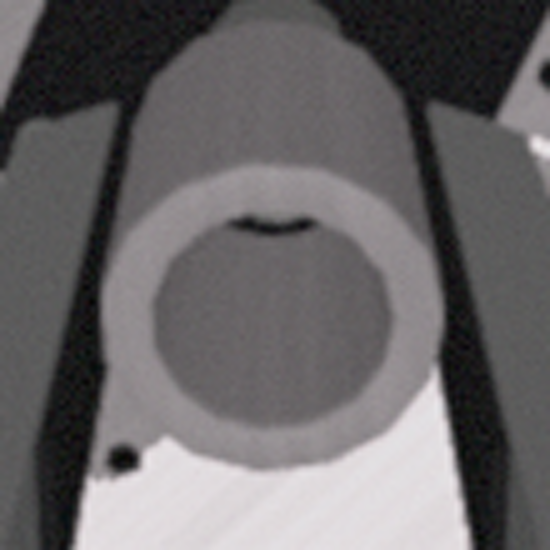

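Emit:
drive_tool(
  series=[
    [[0, 0, 0, -0.04, 0, 0.2, 20], [0, 0, 0, -0.04, 0, 0.5, 20], [0, 0, 0, -0.04, 0, 0.75, 20], [0, 0, 0, -0.04, 0, 0.75, 20], [0, 0, 0, -0.04, 0, 0.75, 20]],
  ],
)

```text
time: 8.05
tool_pos: [0.567, 0.0239, 0.0523]
ee_rot: [-3.141, -0.001, 2.36]
wrist_force: [-0.2, -0.2, -2.4]
width: 0.0345
```

```bash
python3 - <<'E'
from h import *
delta([.567,.024,.04])
s=snap('wrist'); np.savez('snap_wrist7.npz',**s)
c=lambda im,u,v,r,k:cv2.resize(im[v-r:v+r,u-r:u+r],None,fx=k,fy=k,interpolation=cv2.INTER_CUBIC)
cv2.imwrite('pics/crop8.png',c(s['img'],255,255,55,5))
p=robot.get_obs()['tool_pos']
for q in [(.567,.024,.062)]: 
    for dx in (-.0045,0,.0045): print(dx, proj(s,[q[0]-.71*dx,q[1]+.70*dx,q[2]]).round(1))
E
```

```text
t 8.05 pos [0.567  0.0239 0.0523] rot [-3.1412e+00 -7.0000e-04  2.3599e+00] F [-0.2 -0.2 -2.4] w 0.0345
rv [-0.0004 -0.0007 -0.0001] cm [0.   0.01 1.23]
-0.0045 [255.4 249. ]
0 [255.4 241.9]
0.0045 [255.4 234.8]
```

View pics/crop8.png

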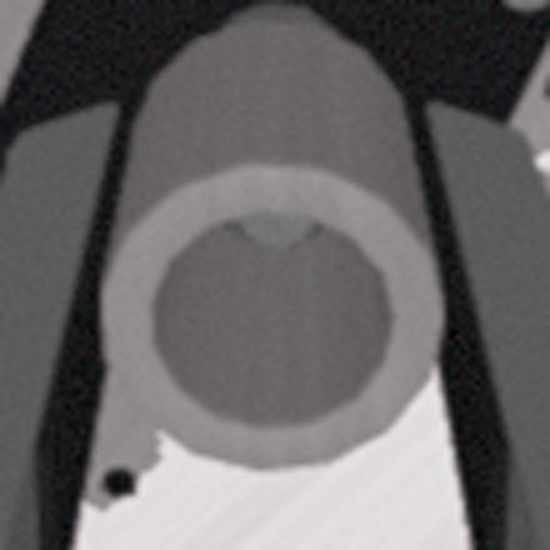

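The pin tip shows inside the bore at (255,249), against a prediction of (255.4,249.0). Pin and bore are coaxial to within about 0.5 mm, so I go on past the step height.

Emit:
drive_tool(
  series=[
    [[0, 0, 0, 0, 0, 0.2, 20], [0, 0, 0, 0, 0, 0.4, 20], [0, 0, 0, 0, 0, 0.6, 20], [0, 0, 0, 0, 0, 0.75, 20], [0, 0, 0, 0, 0, 0.75, 20]],
  ],
)

```text
time: 8.6
tool_pos: [0.5668, 0.0239, 0.0446]
ee_rot: [-3.141, -0.001, 2.36]
wrist_force: [0.4, 0.8, -2.0]
width: 0.0347
```

No contact 2.6 mm below the step height, so it is passing the step. Continuing.

Emit:
drive_tool(
  series=[
    [[0, 0, 0, 0, 0, 0.3, 20], [0, 0, 0, 0, 0, 0.7, 20], [0, 0, 0, 0, 0, 1.1, 20], [0, 0, 0, 0, 0, 1.4, 20], [0, 0, 0, 0, 0, 1.6, 20], [0, 0, 0, 0, 0, 1.7, 20], [0, 0, 0, 0, 0, 1.7, 20]],
  ],
)

```text
time: 9.3
tool_pos: [0.5667, 0.024, 0.0274]
ee_rot: [-3.141, -0.001, 2.36]
wrist_force: [-0.1, -0.0, -2.5]
width: 0.0347
```

Emit:
drive_tool(
  series=[
    [[0, 0, 0, 0, 0, 0.05, 20], [0, 0, 0, 0, 0, 0.1, 20], [0, 0, 0, 0, 0, 0.15, 20], [0, 0, 0, 0, 0, 0.18, 20], [0, 0, 0, 0, 0, 0.18, 20]],
  ],
)

```text
time: 9.8
tool_pos: [0.5667, 0.0239, 0.0255]
ee_rot: [-3.141, -0.001, 2.36]
wrist_force: [0.1, 0.8, -1.4]
width: 0.0344
```

Emit:
drive_tool(
  series=[
    [[0, 0, 0, 0, 0, 0.03, 20], [0, 0, 0, 0, 0, 0.06, 20], [0, 0, 0, 0, 0, 0.08, 20], [0, 0, 0, 0, 0, 0.08, 20]],
  ],
)

```text
time: 10.2
tool_pos: [0.5667, 0.024, 0.0252]
ee_rot: [-3.141, -0.001, 2.36]
wrist_force: [-1.9, 0.3, 1.3]
width: 0.0345
```

```bash
python3 - <<'E'
from h import *
delta([.567,.024,.1])
sc=snap('scene'); np.savez('snap_scene8.npz',**sc); s=snap('wrist'); np.savez('snap_wrist8.npz',**s)
c=lambda im,u,v,r,k:cv2.resize(im[v-r:v+r,u-r:u+r],None,fx=k,fy=k,interpolation=cv2.INTER_CUBIC)
cv2.imwrite('pics/crop9.png',np.hstack([c(s['img'],255,255,40,5),c(sc['img'],252,225,40,5)]))
E
```

```text
t 10.2 pos [0.5667 0.024  0.0252] rot [-3.1408e+00 -1.1000e-03  2.3599e+00] F [-1.9  0.3  1.3] w 0.0345
rv [-0.0008 -0.0011 -0.0001] cm [-0.01  0.01 -7.48]
```

View pics/crop9.png

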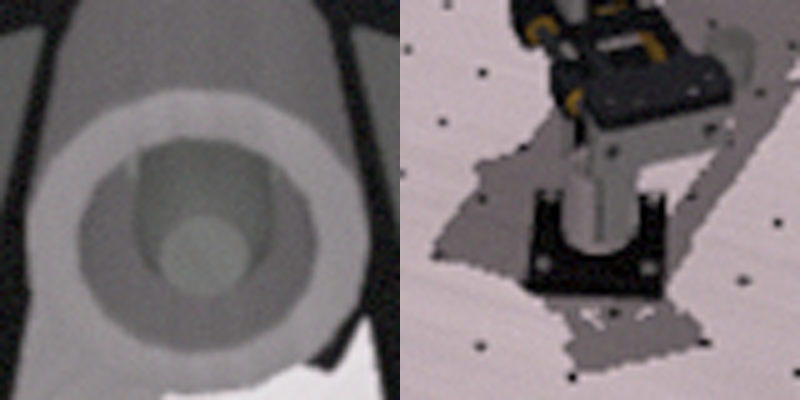

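It stopped at TCP z = 25.2 mm. Underside is 10.2 mm below the TCP, so that is 15 mm, the base height. The vertical force rose by about 3.5 N and the pin tip is now just above the rim, so the collar is fully home and goes in the dark square tray. Lifting off and moving to a stand-off by the tray.

```bash
python3 - <<'E'
from h import *
delta([.667,.163,.14])
E
```

```text
t 10.3 pos [0.5667 0.0239 0.0252] rot [-3.1408e+00 -1.1000e-03  2.3599e+00] F [-2.   0.9  1.4] w 0.0346
rv [-0.0008 -0.0011 -0.0001] cm [  2.69  16.92 -11.49]
```

Emit:
drive_tool(
  series=[
    [[0, 0, 0, 0, 0, -1, 20], [0, 0, 0, 0, 0, -3, 20], [0, 0, 0, 0, 0, -6, 20], [0, 0, 0, 0, 0, -9, 20], [-0.0008, -0.001, 0, 0, 0, -11.5, 20], [-0.0008, -0.001, 0, 0, 0, -11.5, 20], [-0.0008, -0.001, 0, 0.5, 3, -11.5, 20], [-0.0008, -0.001, 0, 1.2, 7, -11.5, 20], [-0.0008, -0.001, 0, 2, 11, -11.5, 20], [-0.0008, -0.001, 0, 2.5, 15, -11.5, 20], [-0.0008, -0.001, 0, 2.7, 17, -11.5, 20], [-0.0008, -0.001, 0, 2.7, 17, -11.5, 20], [-0.0008, -0.001, 0, 2.7, 17, -11.5, 20]],
  ],
)

```text
time: 11.6
tool_pos: [0.6666, 0.1633, 0.1378]
ee_rot: [-3.138, -0.002, 2.36]
wrist_force: [0.1, -0.6, -2.0]
width: 0.0343
```

```bash
python3 - <<'E'
from h import *
s=snap('wrist','wrist9.png'); np.savez('snap_wrist9.npz',**s)
delta([.617,.212,.1])
E
```

```text
t 11.65 pos [0.6666 0.1628 0.1385] rot [-3.1389e+00 -1.2000e-03  2.3595e+00] F [-0.  -0.7 -1.7] w 0.0346
rv [-0.0027 -0.0012 -0.0005] cm [6.98 0.01 3.86]
```

View pics/wrist9.png

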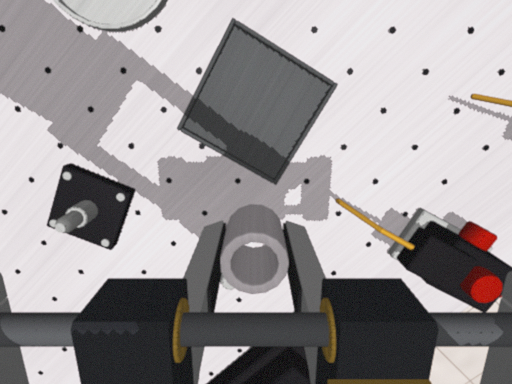

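The wrist view shows the dark tray with corners near (235,19), (336,86), (276,183) and (178,128), and the collar still in the grip at (254,262).

```bash
python3 - <<'E'
from h import *
s=dict(np.load('snap_wrist9.npz')); t=dict(np.load('snap_top0.npz'))
def quad(s,x0,x1,y0,y1,thr):
    g=cv2.cvtColor(s['img'],cv2.COLOR_BGR2GRAY)[y0:y1,x0:x1]; m=(g<thr).astype(np.uint8)
    m=cv2.morphologyEx(m,cv2.MORPH_OPEN,np.ones((7,7)) if x1-x0>60 else np.ones((3,3)))
    cs,_=cv2.findContours(m,cv2.RETR_EXTERNAL,cv2.CHAIN_APPROX_NONE); c=max(cs,key=cv2.contourArea)
    k=cv2.approxPolyDP(cv2.convexHull(c),0.04*cv2.arcLength(c,True),True)[:,0]+[x0,y0]; return k
for n,sn,a in (('w',s,(165,350,8,195,110)),('t',t,(165,215,148,192,80))):
    k=quad(sn,*a); W=np.array([onplane(sn,u,v,.014) for u,v in k]); print(n,k.tolist(),W.round(4).tolist(),W.mean(0).round(4),np.linalg.norm(W-np.roll(W,1,0),axis=1).round(4))
    P=world_cloud(sn)
    c=k.mean(0).astype(int); print('floor z',np.median(P[c[1]-8:c[1]+8,c[0]-8:c[0]+8,2]).round(4))
P=world_cloud(s)
for r in ((270,53),(300,70),(255,85)): print(P[r[1],r[0]].round(4))
E
```

```text
w [[231, 22], [333, 83], [277, 182], [180, 129]] [[0.55, 0.2494, 0.014], [0.6497, 0.279, 0.014], [0.681, 0.1793, 0.014], [0.5795, 0.15, 0.014]] [0.6151 0.2144 0.014 ] [0.1037 0.1039 0.1045 0.1056]
floor z 0.0039
t [[200, 153], [207, 182], [177, 188], [171, 160]] [[0.6786, 0.1784, 0.014], [0.5735, 0.15, 0.014], [0.5504, 0.2542, 0.014], [0.6513, 0.2802, 0.014]] [0.6134 0.2157 0.014 ] [0.1054 0.1089 0.1067 0.1042]
floor z 0.0037
[0.5909 0.2572 0.0047]
[0.6209 0.2669 0.0035]
[0.601  0.228  0.0041]
```

```bash
python3 - <<'E'
from h import *
delta([.615,.215,.024])
E
```

```text
t 11.65 pos [0.6666 0.1628 0.1385] rot [-3.1389e+00 -1.2000e-03  2.3595e+00] F [-0.  -0.7 -1.7] w 0.0346
rv [-0.0027 -0.0012 -0.0005] cm [ 7.33  0.1  11.46]
```

Emit:
drive_tool(
  series=[
    [[-0.0027, -0.0012, 0, 3, 0, 0, 20], [-0.0027, -0.0012, 0, 6, 0.1, 0, 20], [-0.0027, -0.0012, 0, 7.3, 0.1, 2, 20], [-0.0027, -0.0012, 0, 7.3, 0.1, 5, 20], [-0.0027, -0.0012, 0, 7.3, 0.1, 8, 20], [-0.0027, -0.0012, 0, 7.3, 0.1, 10.5, 20], [-0.0027, -0.0012, 0, 7.3, 0.1, 11.5, 20], [-0.0027, -0.0012, 0, 7.3, 0.1, 11.5, 20], [-0.0027, -0.0012, 0, 7.3, 0.1, 11.5, 20], [-0.0027, -0.0012, 0, 7.3, 0.1, 11.5, 20]],
  ],
)

```text
time: 12.65
tool_pos: [0.6167, 0.2149, 0.0261]
ee_rot: [3.138, 0.002, 2.359]
wrist_force: [-0.7, -0.1, -1.6]
width: 0.0347
```

```bash
python3 - <<'E'
from h import *
delta([.615,.215,.0145])
E
```

```text
t 12.65 pos [0.6167 0.2149 0.0261] rot [3.1380e+00 2.2000e-03 2.3591e+00] F [-0.7 -0.1 -1.6] w 0.0347
rv [ 0.0036  0.0022 -0.0009] cm [ 0.13 -0.11  1.16]
```

Emit:
drive_tool(
  series=[
    [[0.0036, 0.0022, 0, 0.1, -0.1, 0.3, 20], [0.0036, 0.0022, 0, 0.1, -0.1, 0.6, 20], [0.0036, 0.0022, 0, 0.1, -0.1, 0.8, 20], [0.0036, 0.0022, 0, 0.1, -0.1, 1.0, 20], [0.0036, 0.0022, 0, 0.1, -0.1, 1.1, 20], [0.0036, 0.0022, 0, 0.1, -0.1, 1.15, 20], [0.0036, 0.0022, 0, 0.1, -0.1, 1.15, 20]],
  ],
)

```text
time: 13.35
tool_pos: [0.6153, 0.2149, 0.0145]
ee_rot: [-3.141, -0.0, 2.359]
wrist_force: [0.6, 0.1, -1.7]
width: 0.0344
```

```bash
python3 - <<'E'
from h import *
delta([.615,.215,.0142])
E
```

```text
t 13.35 pos [0.6153 0.2149 0.0145] rot [-3.1414e+00 -2.0000e-04  2.3592e+00] F [ 0.6  0.1 -1.7] w 0.0344
rv [-0.0002 -0.0002 -0.0008] cm [ 0.03 -0.01  0.03]
```

Emit:
drive_tool(
  series=[
    [[0, 0, 0, 0, 0, 0.03, 20], [0, 0, 0, 0, 0, 0.05, 20], [0, 0, 0, 0, 0, 0.06, 20], [0, 0, 0, 0, 0, 0.06, 20]],
  ],
)

```text
time: 13.75
tool_pos: [0.6155, 0.2149, 0.0143]
ee_rot: [3.141, 0.0, 2.359]
wrist_force: [-0.0, 0.4, -1.3]
width: 0.0345
```

Emit:
drive_tool(
  series=[
    [[0, 0, 0, 0, 0, 0.03, 20], [0, 0, 0, 0, 0, 0.06, 20], [0, 0, 0, 0, 0, 0.08, 20], [0, 0, 0, 0, 0, 0.08, 20]],
  ],
)

```text
time: 14.15
tool_pos: [0.6155, 0.2149, 0.0142]
ee_rot: [3.141, 0.0, 2.359]
wrist_force: [-1.7, -1.0, 3.1]
width: 0.0343
```

Light contact (about 5 N change). Opening partway, then rising.

Emit:
drive_tool(
  series=[
    [[0, 0, 0, 0, 0, 0, 50], [0, 0, 0, 0, 0, 0, 60], [0, 0, 0, 0, 0, 0, 60], [0, 0, 0, 0, 0, 0, 60], [0, 0, 0, 0, 0, 0, 60]],
  ],
)

```text
time: 14.65
tool_pos: [0.6154, 0.2149, 0.014]
ee_rot: [3.141, 0.0, 2.359]
wrist_force: [-0.2, -0.4, 0.5]
width: 0.0563
```

```bash
python3 - <<'E'
from h import *
s=snap('wrist','wrist10.png'); delta([.615,.215,.18])
E
```

```text
t 14.7 pos [0.6155 0.2149 0.0141] rot [3.1413e+00 2.0000e-04 2.3591e+00] F [ 0.1  0.5 -0.5] w 0.0558
rv [ 0.0003  0.0002 -0.0009] cm [  0.04  -0.02 -16.59]
```

View pics/wrist10.png

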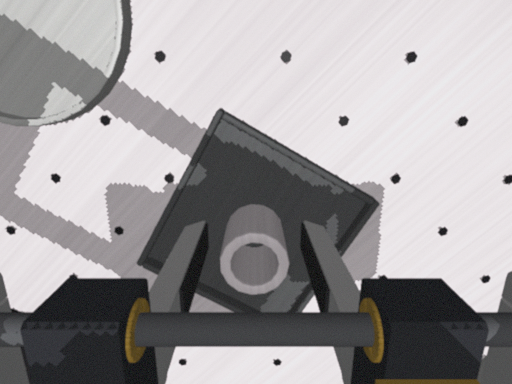

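The collar stands free between the open jaws in the tray, rim at (254,261). Rising.

Emit:
drive_tool(
  series=[
    [[0, 0, 0, 0, 0, -1, 60], [0, 0, 0, 0, 0, -4, 60], [0, 0, 0, 0, 0, -8, 60], [0, 0, 0, 0, 0, -12, 60], [0, 0, 0, 0, 0, -16, 60], [0, 0, 0, 0, 0, -16, 60], [0, 0, 0, 0, 0, -16, 60], [0, 0, 0, 0, 0, -16, 60]],
  ],
)

```text
time: 15.5
tool_pos: [0.6146, 0.2147, 0.1726]
ee_rot: [-3.14, -0.001, 2.359]
wrist_force: [-0.5, -0.6, 0.2]
width: 0.0566
```

```bash
python3 - <<'E'
from h import *
delta([.615,.215,.18])
s=snap('wrist','wrist11.png'); t=snap('top','top11.png'); sc=snap('scene','scene11.png')
for e in rim(s,258,192,30,95): print(np.round(e,2), onplane(s,e[0],e[1],.049).round(4))
t0=dict(np.load('snap_top0.npz'))
d=cv2.absdiff(t['img'],t0['img']).max(2)
P=world_cloud(s); m=(P[...,2]>.046)&(P[...,2]<.052)&(np.linalg.norm(P[...,:2]-[.615,.215],axis=-1)<.03); print(m.sum(),P[m].mean(0).round(4), P[m][:,2].std())
c=lambda im,u,v,r,k:cv2.resize(im[v-r:v+r,u-r:u+r],None,fx=k,fy=k,interpolation=cv2.INTER_CUBIC)
cv2.imwrite('pics/end.png',np.hstack([cv2.resize(s['img'],(400,300)),cv2.resize(sc['img'],(400,300))]))
E
```

```text
t 15.5 pos [0.6146 0.2147 0.1726] rot [-3.1396e+00 -1.1000e-03  2.3591e+00] F [-0.5 -0.6  0.2] w 0.0566
rv [-0.002  -0.0011 -0.0009] cm [-0.    0.05 -0.74]
[285.47 218.81   4.46   8.85   0.  ] [0.6632 0.2101 0.049 ]
[231.97 218.7    6.29  16.11   0.  ] [0.6248 0.1716 0.049 ]
[254.94 180.89  35.28  40.44   0.  ] [0.6131 0.2161 0.049 ]
[255.   181.04  18.9   22.54   1.  ] [0.6132 0.2161 0.049 ]
551 [0.6148 0.215  0.0485] 0.000847744404262843
```

View pics/end.png

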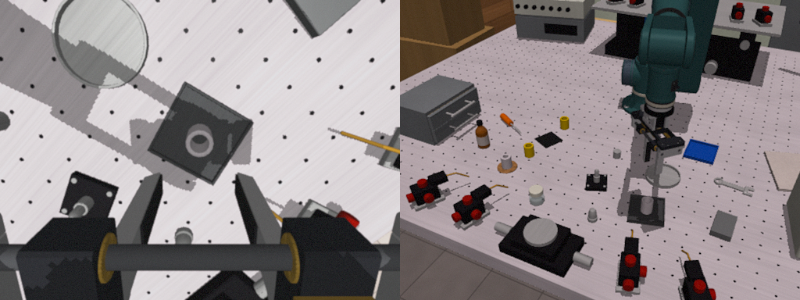

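View pics/top11.png

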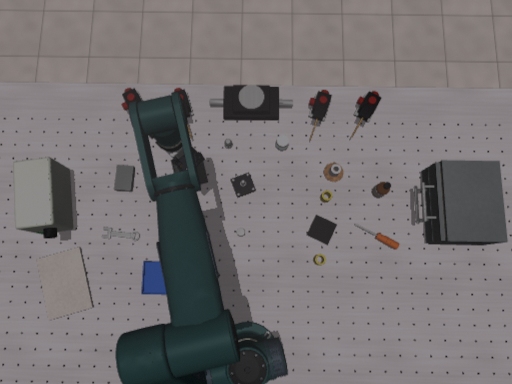

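The collar stands upright and clear of the hand in the dark tray. Its rim centre is (0.615, 0.215) at 48.5 mm, which matches a floor at 4 mm plus 45 mm. The mat is empty at (322,229), and the spare on the cork (333,171), the yellow pieces and the bystanders are where they were. Handing in.

```bash
python3 - <<'E'
from h import *
print(robot.close_job())
E
```

```text
the job is handed in; nothing more can be done
None
```

I slid the collar from the black mat down over the gauge pin. It passed the step and stopped at the base, so I stood it upright in the dark square tray and handed the job in at about 15.6 s.

- **Gauging:** it met no force at the step height and stopped with its underside at about 15 mm, the base height, with a force change of about 3.5 N. The bore also looked wide before the grasp (inner-to-outer ratio 0.67), which agrees with the 24 mm collar.
- **Placing:** it was set down with a force change of about 4–5 N. Its rim centre is at about (0.615, 0.215) and 48.5 mm high. That is within about 1 mm of the tray centre measured from the wrist camera. The top camera put the tray centre about 2 mm away, at (0.613, 0.216).
- **The rest:** in the last pictures the gripper is clear, and the spare collar, the yellow look-alikes and the visible bystanders stand where they were. The top view of the tray and dish is hidden behind the arm, but both show in the wrist picture.
- **Disagreement:** the two-view height of the collar on the mat came out at 42 mm, against 48.5 mm from depth and 49 mm from the text. I put that down to the poor viewing geometry and used 49 mm.

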